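Hang a locomotive display arm on slotted uprights

TASK

Pick up the display arm that has two claws and hang it on the pair of slotted uprights, one claw hooked into the open top slot of each, its little track platform pointing out in front. Then press its back bar down until it is fully home and the spring latch between the uprights has snapped over it, and let go. Leave the single-claw arm where it lies.

Things in the scene. Friction and masses are not known exactly. Their poses are not given: they have to be found in the camera images.
- twin_grip (a point): Two-claw aluminium arm, 0.25 kg, level on table. Point: mid spine, 25 mm above its underside; x to claws, z up. In mm: spine 16 thick, 40 high, bare x -47..47. Track platform in front 70 wide, 52 high. Back bar x 47..63, 150 wide, 70 high. Behind it claws, y +-60, 12 wide, arms' undersides 50 up, tips turned down to 3 up; gap to bar 11, widening to 27 in the lowest 23. Lug y 0, low, 15 out.
- seat (a point): Two fixed grey uprights, y +-60 mm. Point: midway, on their front face, level with their top slots' floors, 140 mm above table; x to the back, z up. Front plate 8 thick, tops at z 20; slots open at top, 30 wide, 20 deep; claws go down behind the plate. Arm fully home: its back face on the front face, its grip point at x -63, y 0, z -25, back bar's top at z 20; it may droop 5 degrees.
- latch (a joint): Spring latch between the uprights: sloped steel nose sliding back, m. 0 = out, about 0.006 = pushed back by the arm's lug. It meets the lug when the arm is 20 mm above home, carries the hooked arm if let go there (drooping up to 8 degrees), gives way to a push of 4 to 10 N down on the back bar's middle, and springs out over the lug in the last 3 mm.
- single_grip (a point): The other display arm, same size and material, but with one claw only, at the middle of its back bar. Point: middle of its bare spine, 25 mm above its foot. Leave it alone.

How it is judged (in metres and radians):
At the end, for the whole second after the job is handed in: The two-claw arm hangs on both uprights with its claws in the top slots, fully home and level within about 9 degrees (grip point at most 7 mm above or 12 mm below its home height, 14 mm sideways, 10 mm fore and aft), the latch sprung out over its lug (joint below 2.5 mm) (x of twin_grip in the frame of seat between -0.075 and -0.053 m and y of twin_grip in the frame of seat between -0.014 and 0.014 m and z of twin_grip in the frame of seat between -0.037 and -0.018 m and angle between twin_grip's own z axis and vertical below 0.16 rad and angle between the x axis of twin_grip and the x axis of seat, either way round below 0.17 rad and value of joint latch below 0.0025 m); the robot touches nothing.
It fails at once if the single-claw arm was moved by more than 30 mm (distance of single_grip from where it was at the start of the episode above 0.03 m).
It also fails if it takes over 48 s, if anything falls off the work surface, if the arm or the gripper's body presses on something with over 40 N, if the wrist force passes 120 N, or if a joint passes its speed limit or range.

ROBOT

A 7-joint arm with a two-finger parallel gripper is mounted at the origin on the work surface. World frame = base frame: x ahead of the robot, y to its left, z up, the work surface at z = 0. Lengths are in m, angles in degrees, forces in N, time in s.
With the tool pointing down it reaches from about 0.425 to 1.025 m from the base axis. Payload 3.6 kg.
Tool frame: the origin (TCP) lies midway between the tips of the shut fingers; the grasp point (between the pads) lies 19 mm behind it; z points along the fingers, y is the line along which they close (so a half turn about z gives the same grasp; the last joint's range is limited). The gripper opens to 85 mm and grips with 20 to 120 N. Pads are 22 mm wide; open, the fingers measure 114 mm over their backs; the gripper's body (76 mm by 85 mm) begins 54 mm behind the grasp point. The pads swing forward as they close: fully open they stand 13 mm farther back than shut.
Start: joints at [68.841, 33.873, 2.773, 92.16, -1.908, 54.013, -1.931], TCP at [0.197, -0.698, 0.231] pointing down, gripper open.
Joint ranges: [-153.93, 153.93], [-27.13, 128.08], [-72.61, 78.16], [10.71, 143.7], [-87.88, 267.88], [4.46, 118.87], [-176.78, 176.78]. Speed limits (degrees/s): [147.25, 147.25, 180, 180, 180, 180, 180].

INTERFACE

Orientations are given as [roll, pitch, yaw] about the fixed x, y, z axes, in that order (R = Rz(yaw) Ry(pitch) Rx(roll)).
In Python, from workcell import robot gives the robot as it stands.
- The arm moves only by the tool apply_moves, never from a script. Its argument "motion" is a list of rows, each an object with "translation": the shift along the world's x, y, z in cm, a list of three; "angular": the turn, a rotation vector about the world's x, y, z in degrees, a list of three; "fingers": the opening, from 0 (shut) to 1 (fully open). A call has exactly 8 rows; each row is the pose to reach, as a shift and turn from the pose commanded when the call began; what a row does not reach only later rows make up. A row lasts 1/8 s, in which the tool goes at most 62.5 mm and 10.7 degrees, less where a joint would pass 70% of its speed; a pose out of reach is approached as far as the arm can. A call with a gripper value outside its range is refused whole. The fingers move at their own pace and stop on an object; "squeeze" is the grip in N (left out, the last holds). Time passes only in rows, so rows that repeat a pose let the fingers close, or fill a call up. It gives the time, the measured TCP pose, the force, the opening and the grip force at its end, in the units of the state.
- robot.sense(): the state, without advancing time (a new reading comes with each control period).
- robot.capture(name): name is "scene" or "top" or "wrist"; returns a dict with "image" (400x640x3 uint8, red, green, blue), "intrinsics" (3x3 intrinsics, pixels), "k1" (the pictures are not rectified: a ray, as slopes to the right and down, at radius r is drawn at 1 + k1 r^2 times it, then the intrinsics apply), "world_from_camera" (4x4, takes a point from camera to world coordinates). Camera axes: x right, y up, looking along -z (the intrinsics and any distortion apply to the point x, -y, -z); pixel columns grow to the right and rows downward; lengths in m; the calibration is good to about 2 mm. A picture is of the moment at which its call begins. There is no depth.
- robot.sign_off(): hands the job in; it is judged then, once.
The state is a dict: "time_s": time; "q": joint angles; "joint_vel": joint speeds; "joint_efforts": joint torques, N m; "position": TCP position; "tcp_rot": TCP orientation; "ft_force": force on the tool from outside, world axes, zero at the start; "torque": the same for the moment, N m; "grip_width": finger opening in m; "grip_force": force on a finger pad.
Only numpy, scipy, OpenCV 4.12 (cv2) and the standard library are available. Lean on these libraries where they do the work, as an engineer would, in place of code of your own. Each camera call takes 0.05 s, during which the arm holds its last target. There are 200 camera calls.

## Working session

There is one attempt and no reset: what is moved stays moved. The work goes in short steps, Python scripts to look and compute and a tool call to move; the robot and the scene stay as the last step left them, time stands still between calls to the robot, and variables do not carry over. Pictures are saved under pics/ and viewed, at most 10 in all, crops included, and the job is handed in when it is done.

Besides the shell and the picture viewer there is one more tool, called after "Emit:" as name(argument=value, ...) on one line, values as JSON. apply_moves: Moves the arm, as the interface text tells. Its arguments: {"type":"object","properties":{"motion":{"type":"array","items":{"type":"object","properties":{"translation":{"type":"array","items":{"type":"number"}},"angular":{"type":"array","items":{"type":"number"}},"fingers":{"type":"number"}}}},"squeeze":{"type":"number"}},"required":["motion"]}

```bash
mkdir -p pics; cat > h.py <<'E'
import numpy as np,cv2,pickle
def ray(c,u,v):
    K=np.array(c["intrinsics"]);T=np.array(c["world_from_camera"]);k=c["k1"]
    xd=(u-K[0,2])/K[0,0];yd=(v-K[1,2])/K[1,1]
    x,y=xd,yd
    for _ in range(20):
        s=1+k*(x*x+y*y);x,y=xd/s,yd/s
    d=T[:3,:3]@np.array([x,-y,-1.]);return T[:3,3],d
def onz(c,u,v,z):
    o,d=ray(c,u,v);return o+d*(z-o[2])/d[2]
def proj(c,p):
    K=np.array(c["intrinsics"]);T=np.array(c["world_from_camera"])
    q=T[:3,:3].T@(np.array(p)-T[:3,3]);x,y=q[0]/-q[2],-q[1]/-q[2];s=1+c["k1"]*(x*x+y*y)
    return K[0,0]*x*s+K[0,2],K[1,1]*y*s+K[1,2]
def tri(c1,p1,c2,p2):
    o1,d1=ray(c1,*p1);o2,d2=ray(c2,*p2)
    t=np.linalg.lstsq(np.stack([d1,-d2],1),o2-o1,rcond=None)[0]
    a,b=o1+d1*t[0],o2+d2*t[1];return (a+b)/2,np.linalg.norm(a-b)
def snap(robot,name,f):
    c=robot.capture(name);pickle.dump(c,open(f"pics/{f}.pkl","wb"));cv2.imwrite(f"pics/{f}.png",cv2.cvtColor(c["image"],cv2.COLOR_RGB2BGR));return c
def load(f): return pickle.load(open(f"pics/{f}.pkl","rb"))
E
python3 - <<'E'
from h import *
from workcell import robot
for n in("scene","top"):
    c=snap(robot,n,n+"0");print(np.array(c["world_from_camera"])[:3].round(3).tolist(),c["k1"],np.array(c["intrinsics"])[0,0])
print(robot.sense())
E
```

```text
[[0.273, -0.633, 0.725, 1.199], [0.962, 0.196, -0.19, -0.252], [-0.022, 0.749, 0.662, 0.667]] 0.012238494196897445 374.7011742751135
[[-0.02, 0.999, -0.046, 0.489], [-1.0, -0.02, 0.002, -0.079], [0.001, 0.046, 0.999, 1.028]] -0.019525333879318298 410.808532479988
{'time_s': 0.1, 'q': array([68.84229559, 33.92120834,  2.76738803, 92.23070017, -1.90964207,
       54.01442669, -1.93135744]), 'joint_vel': array([ 0.08212461, -0.06479245, -0.04906671, -0.19795348, -0.0386747 ,
        0.10155083, -0.01324991]), 'joint_efforts': array([ 4.07043946e-03, -5.50003624e+01,  1.55356474e+00, -1.98825645e+01,
        9.81287041e-03,  3.81557809e-03, -9.31743898e-06]), 'position': array([ 0.19721624, -0.69685497,  0.23023513]), 'tcp_rot': array([-1.79879905e+02,  5.22556753e-03,  1.58038182e+01]), 'ft_force': array([-0.52534514,  0.78501402, -0.77465754]), 'torque': array([-0.05971532, -0.03025743,  0.02348093]), 'grip_force': 0.0, 'grip_width': 0.08534602841781715}
```

View pics/scene0.png

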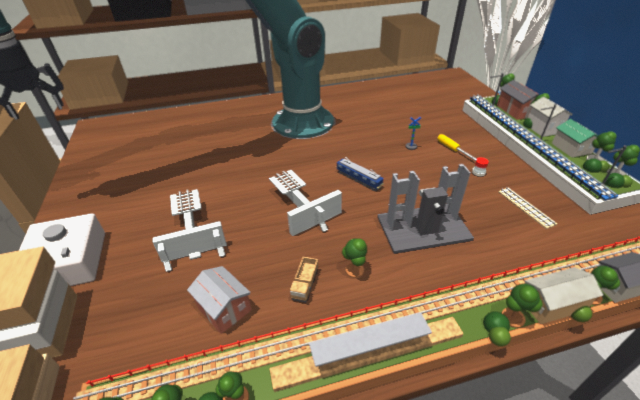

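View pics/top0.png

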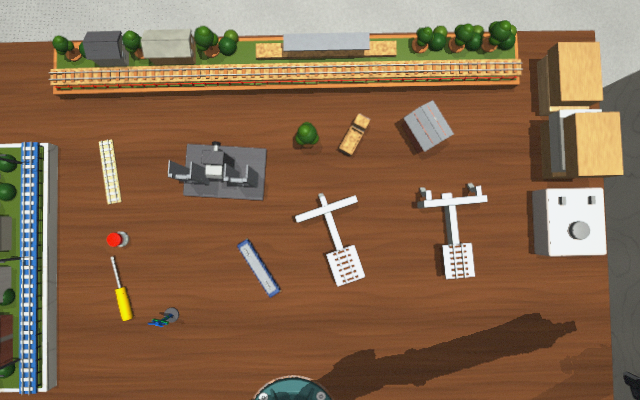

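The two-claw arm is at about (455,220) in the top view, with its claws toward +x. The single-claw arm is at (335,235) and the uprights are at (215,170). I need a closer look at the uprights to find which side is the front.

```bash
python3 - <<'E'
import cv2,numpy as np
a=cv2.imread("pics/scene0.png")[150:260,365:485];b=cv2.imread("pics/top0.png")[130:210,160:280]
a=cv2.resize(a,(480,440),interpolation=3);b=cv2.resize(b,(480,320),interpolation=3)
b=cv2.resize(b,(320,213));o=np.zeros((440,800,3),np.uint8);o[:,:480]=a;o[:213,480:]=b
t=cv2.imread("pics/top0.png")[175:285,400:500];o[220:440,480:680]=cv2.resize(t,(200,220),interpolation=3)
cv2.imwrite("pics/crop.png",o)
E
```

```text
(no output)
```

View pics/crop.png

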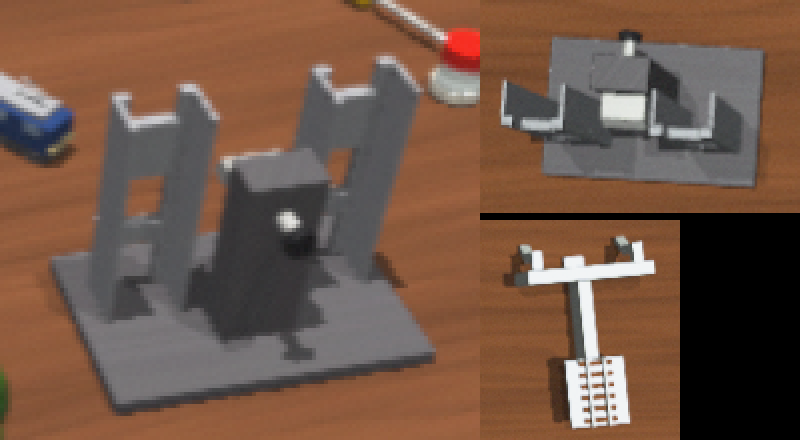

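The front plates face the robot (−x) and the flanges go back (+x), so the arm's present heading is already nearly right. Next: coarse positions.

```bash
python3 - <<'E'
from h import *
c=load("top0")
im=c["image"];hsv=cv2.cvtColor(im,cv2.COLOR_RGB2HSV)
m=((hsv[...,2]>170)&(hsv[...,1]<40)).astype(np.uint8);m[:,:400]=0;m[:,500:]=0;m[:170]=0;m[290:]=0
# spine: rows between bar and platform
L=[];
for r in range(212,240):
    x=np.where(m[r,440:475])[0]
    if len(x): L.append((r,x.min()+440,x.max()+440))
print(L[::5])
pts=np.array([onz(c,(a+b)/2,r,0.045) for r,a,b in L])[:,:2]
vx,vy,x0,y0=cv2.fitLine(pts.astype(np.float32),2,0,.01,.01).ravel();print("yaw",np.degrees(np.arctan2(vy,vx)),pts.mean(0))
for n,p,z in(("bar l",(417,206),.07),("bar r",(487,200),.07),("platf",(459,261),.052)):print(n,onz(c,*p,z).round(3))
# seat: crop coords -> px (scale 320/120)
f=lambda a,b:(160+(a-480)/(320/120),130+b/(320/120))
for p in((503,121),(563,121),(650,131),(712,131)):print(onz(c,*f(*p),.14).round(3))
E
```

```text
[(212, np.int64(450), np.int64(456)), (217, np.int64(450), np.int64(456)), (222, np.int64(451), np.int64(457)), (227, np.int64(451), np.int64(457)), (232, np.int64(452), np.int64(458)), (237, np.int64(452), np.int64(458))]
yaw 3.4734554 [ 0.47632378 -0.39864377]
bar l [ 0.524 -0.305  0.07 ]
bar r [ 0.535 -0.47   0.07 ]
platf [ 0.392 -0.405  0.052]
[0.599 0.25  0.14 ]
[0.598 0.2   0.14 ]
[0.588 0.129 0.14 ]
[0.587 0.079 0.14 ]
```

Emit:
apply_moves(motion=[{"translation": [4, 4, 0.5], "angular": [0, 0, -2], "fingers": 1}, {"translation": [8, 8.5, 1], "angular": [0, 0, -5], "fingers": 1}, {"translation": [12, 13, 1], "angular": [0, 0, -8], "fingers": 1}, {"translation": [16, 17.3, 1], "angular": [0, 0, -11], "fingers": 1}, {"translation": [20, 21.5, 1], "angular": [0, 0, -12.3], "fingers": 1}, {"translation": [24, 25.7, 1], "angular": [0, 0, -12.3], "fingers": 1}, {"translation": [27.8, 29.9, 1], "angular": [0, 0, -12.3], "fingers": 1}, {"translation": [27.8, 29.9, 1], "angular": [0, 0, -12.3], "fingers": 1}])

```text
time_s: 1.1
position: [0.4805, -0.3922, 0.2408]
tcp_rot: [-179.8, -0.1, 4.1]
ft_force: [-0.4, -0.7, 1.0]
grip_width: 0.086
grip_force: 0.0
```

```bash
python3 - <<'E'
from h import *
from workcell import robot
c=snap(robot,"wrist","w1");s=robot.sense();print(s["time_s"],s["position"],s["tcp_rot"],np.array(c["world_from_camera"]).round(3).tolist())
E
```

```text
1.15 [ 0.47752457 -0.39556672  0.24082355] [-1.79913493e+02 -1.26838367e-03  3.86356435e+00] [[0.071, 0.952, 0.297, 0.557], [-0.997, 0.069, 0.019, -0.387], [-0.003, -0.298, 0.955, 0.384], [0.0, 0.0, 0.0, 1.0]]
```

View pics/w1.png

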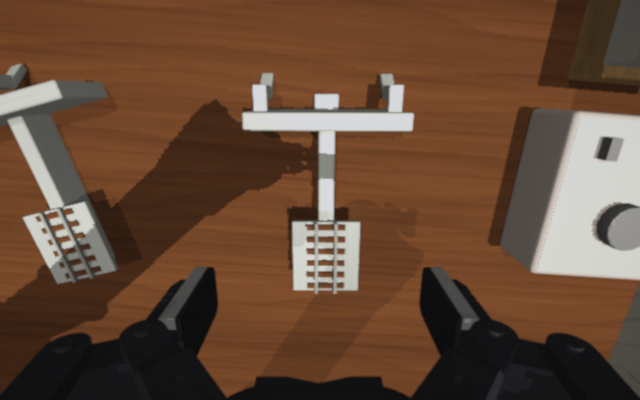

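Centre of view: bar top spans (243–413, 112–131), spine columns 319–335, platform's back edge at row 221; the claws face away.

```bash
python3 - <<'E'
from h import *
c=load("w1")
P=lambda u,v,z:onz(c,u,v,z)
a=P(243,122,.07);b=P(413,121,.07);print("bar ends",a,b,np.linalg.norm(a-b),"yaw",np.degrees(np.arctan2(-(b-a)[0],-(b-a)[1]))*-1)
print("bar front mid",P(328,131,.07)," back",P(328,112,.07),"plat back",P(326,221,.052),"plat front",P(326,292,.052),"sp",[P(319,170,.045),P(335,170,.045)])
E
```

```text
bar ends [ 0.52918918 -0.32255001  0.07      ] [ 0.54068439 -0.47070947  0.07      ] 0.14860472543099548 yaw 4.436503295604732
bar front mid [ 0.52676046 -0.39734589  0.07      ]  back [ 0.54293397 -0.39605566  0.07      ] plat back [ 0.43596647 -0.40301052  0.052     ] plat front [ 0.35487781 -0.40935284  0.052     ] sp [array([ 0.4860864 , -0.39232437,  0.045     ]), array([ 0.48721695, -0.40800608,  0.045     ])]
```

Emit:
apply_moves(motion=[{"translation": [0.6, -0.1, -5], "angular": [0, 0, 0.7], "fingers": 1}, {"translation": [0.6, -0.1, -10], "angular": [0, 0, 0.7], "fingers": 1}, {"translation": [0.6, -0.1, -15], "angular": [0, 0, 0.7], "fingers": 1}, {"translation": [0.6, -0.1, -20], "angular": [0, 0, 0.7], "fingers": 1}, {"translation": [0.6, -0.1, -23.3], "angular": [0, 0, 0.7], "fingers": 1}, {"translation": [0.6, -0.1, -23.3], "angular": [0, 0, 0.7], "fingers": 1}, {"translation": [0.6, -0.1, -23.3], "angular": [0, 0, 0.7], "fingers": 0}, {"translation": [0.6, -0.1, -23.3], "angular": [0, 0, 0.7], "fingers": 0}], squeeze=110)

```text
time_s: 2.15
position: [0.4822, -0.401, 0.0102]
tcp_rot: [179.9, -0.1, 4.2]
ft_force: [0.1, -0.3, -0.4]
grip_width: 0.0515
grip_force: 0.0
```

Emit:
apply_moves(motion=[{"translation": [0, 0, 0], "angular": [0, 0, 0], "fingers": 0}, {"translation": [0, 0, 0], "angular": [0, 0, 0], "fingers": 0}, {"translation": [0, 0, 0], "angular": [0, 0, 0], "fingers": 0}, {"translation": [0, 0, 0], "angular": [0, 0, 0], "fingers": 0}, {"translation": [0, 0, 1], "angular": [0, 0, 0], "fingers": 0}, {"translation": [0, 0, 4], "angular": [0, 0, 0], "fingers": 0}, {"translation": [0, 0, 9], "angular": [0, 0, 0], "fingers": 0}, {"translation": [0, 0, 14], "angular": [0, 0, 0], "fingers": 0}])

```text
time_s: 3.15
position: [0.4806, -0.3989, 0.1494]
tcp_rot: [-179.9, 0.1, 4.2]
ft_force: [1.3, -0.9, -3.0]
grip_width: 0.0141
grip_force: 107.3
```

Emit:
apply_moves(motion=[{"translation": [0, 3, 3], "angular": [0, 0, 0], "fingers": 0}, {"translation": [0, 8, 6], "angular": [0, 0, -1], "fingers": 0}, {"translation": [0, 13, 9], "angular": [0, 0, -3], "fingers": 0}, {"translation": [0, 18, 10.2], "angular": [0, 0, -5], "fingers": 0}, {"translation": [0, 23, 10.2], "angular": [0, 0, -7], "fingers": 0}, {"translation": [0, 28, 10.2], "angular": [0, 0, -9], "fingers": 0}, {"translation": [0, 33, 10.2], "angular": [0, 0, -9.7], "fingers": 0}, {"translation": [-0.5, 38, 10.2], "angular": [0, 0, -9.7], "fingers": 0}])

```text
time_s: 4.15
position: [0.4756, -0.0179, 0.2505]
tcp_rot: [180.0, 0.0, -5.5]
ft_force: [0.5, -0.6, -4.0]
grip_width: 0.0145
grip_force: 107.6
```

Emit:
apply_moves(motion=[{"translation": [0, 5, 0], "angular": [0, 0, 0], "fingers": 0}, {"translation": [-0.5, 10, 0], "angular": [0, 0, 0], "fingers": 0}, {"translation": [-0.5, 15, 0], "angular": [0, 0, 0], "fingers": 0}, {"translation": [-0.5, 19.2, 0], "angular": [0, 0, 0], "fingers": 0}, {"translation": [-0.5, 19.2, 0], "angular": [0, 0, 0], "fingers": 0}, {"translation": [-0.5, 19.2, 0], "angular": [0, 0, 0], "fingers": 0}, {"translation": [-0.5, 19.2, 0], "angular": [0, 0, 0], "fingers": 0}, {"translation": [-0.5, 19.2, 0], "angular": [0, 0, 0], "fingers": 0}])

```text
time_s: 5.15
position: [0.4714, 0.171, 0.2503]
tcp_rot: [180.0, 0.0, -5.6]
ft_force: [0.3, -0.3, -3.0]
grip_width: 0.015
grip_force: 107.8
```

```bash
python3 - <<'E'
from h import *
from workcell import robot
c=snap(robot,"wrist","w2");s=robot.sense();print(s["time_s"],s["position"],s["tcp_rot"],np.array(c["world_from_camera"]).round(3).tolist())
E
```

```text
5.2 [0.47145858 0.17126022 0.25031883] [ 1.79979959e+02  7.13399577e-03 -5.60957332e+00] [[-0.099, 0.949, 0.299, 0.548], [-0.995, -0.095, -0.028, 0.163], [0.001, -0.3, 0.954, 0.393], [0.0, 0.0, 0.0, 1.0]]
```

View pics/w2.png

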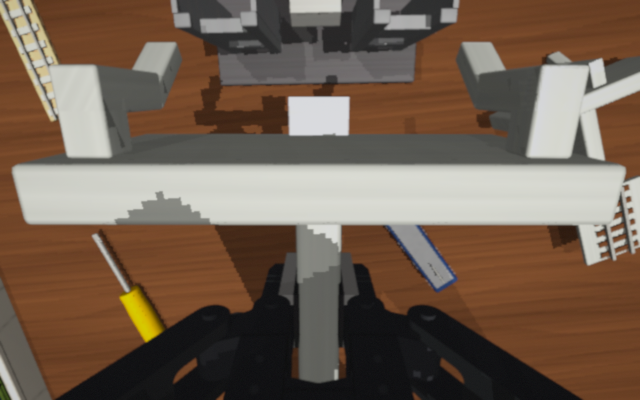

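The held arm is level and square in the grip; bar edge spans (25–613, 222), lug at (318,115). The slot floors show near (230,20) and (402,22); I'll enlarge those.

```bash
python3 - <<'E'
import cv2
a=cv2.imread("pics/w2.png")[0:90,165:475]
cv2.imwrite("pics/crop2.png",cv2.resize(a,(775,225),interpolation=cv2.INTER_CUBIC))
E
```

```text
(no output)
```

View pics/crop2.png

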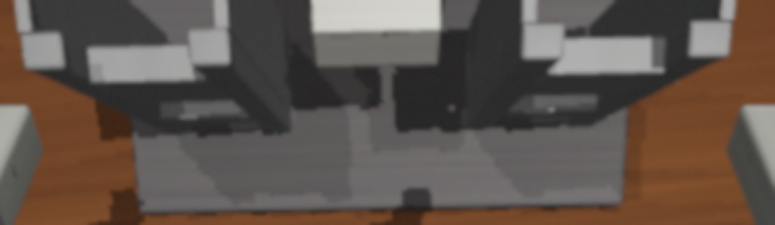

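```bash
python3 - <<'E'
from h import *
c=load("w2")
P=lambda x,y,z:onz(c,165+x/2.5,y/2.5,z)
t=[P(27,68,.16),P(230,66,.16),P(524,60,.16),P(729,56,.16)];f=[P(92,82,.14),P(663,72,.14)]
for q in t+f:print(q.round(4))
A=(t[0]+t[1])/2;B=(t[2]+t[3])/2;M=(A+B)/2;d=A-B;print("mid",M,np.linalg.norm(d))
yaw=np.arctan2(-d[0],d[1]);print("yaw",np.degrees(yaw), "floor mid",(f[0]+f[1])/2)
yw=yaw;X=np.array([np.cos(yw),np.sin(yw)])
for k in(-.063,-.07):print("grip target",M[:2]+X*k)
# held arm: bar top z with grip at TCP z+.019 -> bar top = grip +.045
zb=.2503+.019+.045
g=[onz(c,u,v,zb) for u,v in((25,222),(613,222),(16,166),(624,166),(319,222))];print(zb,np.array(g).round(4).tolist(),np.linalg.norm(g[0]-g[1]))
E
```

```text
[0.5947 0.2447 0.16  ]
[0.5902 0.1959 0.16  ]
[0.5845 0.1254 0.16  ]
[0.5806 0.0762 0.16  ]
[0.5937 0.2354 0.14  ]
[0.5812 0.0859 0.14  ]
mid [0.5875233 0.1605552 0.16     ] 0.11995942975996297
yaw -4.7316519017357415 floor mid [0.5874635  0.16067064 0.14      ]
grip target [0.524738   0.16575201]
grip target [0.51776186 0.16632943]
0.3143 [[0.526, 0.2364, 0.3143], [0.5119, 0.0954, 0.3143], [0.5394, 0.2337, 0.3143], [0.5256, 0.095, 0.3143], [0.519, 0.166, 0.3143]] 0.1416594203146853
```

Emit:
apply_moves(motion=[{"translation": [2, -0.3, 0], "angular": [0, 0, 0.6], "fingers": 0}, {"translation": [4.5, -0.5, 0], "angular": [0, 0, 0.6], "fingers": 0}, {"translation": [4.5, -0.5, -2], "angular": [0, 0, 0.6], "fingers": 0}, {"translation": [4.5, -0.5, -4], "angular": [0, 0, 0.6], "fingers": 0}, {"translation": [4.5, -0.5, -6], "angular": [0, 0, 0.6], "fingers": 0}, {"translation": [4.5, -0.5, -8], "angular": [0, 0, 0.6], "fingers": 0}, {"translation": [4.5, -0.5, -8], "angular": [0, 0, 0.6], "fingers": 0}, {"translation": [4.5, -0.5, -8], "angular": [0, 0, 0.6], "fingers": 0}])

```text
time_s: 6.2
position: [0.5178, 0.1673, 0.1708]
tcp_rot: [-180.0, -0.1, -4.9]
ft_force: [-0.3, 0.2, -2.6]
grip_width: 0.0151
grip_force: 107.7
```

```bash
python3 - <<'E'
from h import *
from workcell import robot
c=snap(robot,"wrist","w3");d=snap(robot,"scene","s3")
a=cv2.resize(cv2.imread("pics/w3.png"),(480,300));b=cv2.resize(cv2.imread("pics/s3.png")[130:255,360:490],(312,300),interpolation=3)
o=np.hstack([a,b]);cv2.imwrite("pics/m3.png",o)
s=robot.sense();print(s["time_s"],s["position"],s["tcp_rot"],s["ft_force"])
E
```

```text
6.3 [0.51763898 0.1675682  0.17124301] [-1.79945495e+02 -1.16875799e-01 -4.91388548e+00] [ 0.22815582  0.17567727 -3.43393403]
```

View pics/m3.png

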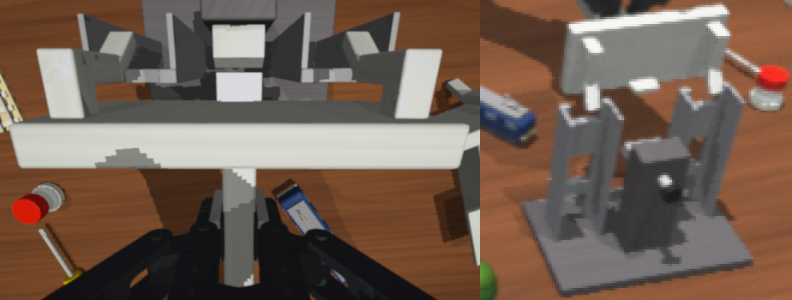

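Wrist half: claw mid (239) matches upright mid (239.5). In the scene half the claws stand just above and behind the slots. Lowering into the slots next.

Emit:
apply_moves(motion=[{"translation": [0, -0.1, -0.7], "angular": [0, 0, 0], "fingers": 0}, {"translation": [0, -0.1, -1.4], "angular": [0, 0, 0], "fingers": 0}, {"translation": [0, -0.1, -2.1], "angular": [0, 0, 0], "fingers": 0}, {"translation": [0, -0.1, -2.8], "angular": [0, 0, 0], "fingers": 0}, {"translation": [0, -0.1, -3.5], "angular": [0, 0, 0], "fingers": 0}, {"translation": [0, -0.1, -4.2], "angular": [0, 0, 0], "fingers": 0}, {"translation": [0, -0.1, -4.2], "angular": [0, 0, 0], "fingers": 0}, {"translation": [0, -0.1, -4.2], "angular": [0, 0, 0], "fingers": 0}])

```text
time_s: 7.3
position: [0.5192, 0.1667, 0.1289]
tcp_rot: [-179.9, -0.3, -4.9]
ft_force: [5.4, -0.9, -2.6]
grip_width: 0.0147
grip_force: 107.8
```

Emit:
apply_moves(motion=[{"translation": [0.1, 0, 0], "angular": [0, 0, 0], "fingers": 0}, {"translation": [0.2, 0, 0], "angular": [0, 0, 0], "fingers": 0}, {"translation": [0.3, 0, 0], "angular": [0, 0, 0], "fingers": 0}, {"translation": [0.4, 0, 0], "angular": [0, 0, 0], "fingers": 0}, {"translation": [0.5, 0, 0], "angular": [0, 0, 0], "fingers": 0}, {"translation": [0.5, 0, 0], "angular": [0, 0, 0], "fingers": 0}, {"translation": [0.5, 0, 0], "angular": [0, 0, 0], "fingers": 0}, {"translation": [0.5, 0, 0], "angular": [0, 0, 0], "fingers": 0}])

```text
time_s: 8.3
position: [0.5206, 0.1662, 0.1279]
tcp_rot: [180.0, 0.1, -4.9]
ft_force: [0.4, 1.1, -2.4]
grip_width: 0.014
grip_force: 108.1
```

Emit:
apply_moves(motion=[{"translation": [0.05, 0, 0], "angular": [0, 0, 0], "fingers": 0}, {"translation": [0.1, 0, 0], "angular": [0, 0, 0], "fingers": 0}, {"translation": [0.15, 0, 0], "angular": [0, 0, 0], "fingers": 0}, {"translation": [0.2, 0, 0], "angular": [0, 0, 0], "fingers": 0}, {"translation": [0.25, 0, 0], "angular": [0, 0, 0], "fingers": 0}, {"translation": [0.25, 0, 0], "angular": [0, 0, 0], "fingers": 0}, {"translation": [0.25, 0, 0], "angular": [0, 0, 0], "fingers": 0}, {"translation": [0.25, 0, 0], "angular": [0, 0, 0], "fingers": 0}])

```text
time_s: 9.3
position: [0.5239, 0.1664, 0.1283]
tcp_rot: [180.0, 0.0, -4.9]
ft_force: [-0.7, 0.2, -2.6]
grip_width: 0.0143
grip_force: 107.8
```

Emit:
apply_moves(motion=[{"translation": [0.05, 0, 0], "angular": [0, 0, 0], "fingers": 0}, {"translation": [0.1, 0, 0], "angular": [0, 0, 0], "fingers": 0}, {"translation": [0.15, 0, 0], "angular": [0, 0, 0], "fingers": 0}, {"translation": [0.2, 0, 0], "angular": [0, 0, 0], "fingers": 0}, {"translation": [0.2, 0, 0], "angular": [0, 0, 0], "fingers": 0}, {"translation": [0.2, 0, 0], "angular": [0, 0, 0], "fingers": 0}, {"translation": [0.2, 0, 0], "angular": [0, 0, 0], "fingers": 0}, {"translation": [0.2, 0, 0], "angular": [0, 0, 0], "fingers": 0}])

```text
time_s: 10.3
position: [0.5259, 0.1664, 0.1283]
tcp_rot: [180.0, 0.0, -4.9]
ft_force: [-0.1, 0.9, -2.4]
grip_width: 0.0142
grip_force: 107.8
```

Emit:
apply_moves(motion=[{"translation": [0.05, 0, 0], "angular": [0, 0, 0], "fingers": 0}, {"translation": [0.1, 0, 0], "angular": [0, 0, 0], "fingers": 0}, {"translation": [0.15, 0, 0], "angular": [0, 0, 0], "fingers": 0}, {"translation": [0.2, 0, 0], "angular": [0, 0, 0], "fingers": 0}, {"translation": [0.25, 0, 0], "angular": [0, 0, 0], "fingers": 0}, {"translation": [0.25, 0, 0], "angular": [0, 0, 0], "fingers": 0}, {"translation": [0.25, 0, 0], "angular": [0, 0, 0], "fingers": 0}, {"translation": [0.25, 0, 0], "angular": [0, 0, 0], "fingers": 0}])

```text
time_s: 11.3
position: [0.5268, 0.1662, 0.1281]
tcp_rot: [179.9, 0.2, -4.9]
ft_force: [-4.9, -0.7, -0.3]
grip_width: 0.0146
grip_force: 108.3
```

Emit:
apply_moves(motion=[{"translation": [-0.3, 0, 0], "angular": [0, 0, 0], "fingers": 0}, {"translation": [-0.3, 0, 0], "angular": [0, 0, 0], "fingers": 0}, {"translation": [-0.3, 0, -0.2], "angular": [0, 0, 0], "fingers": 0}, {"translation": [-0.3, 0, -0.4], "angular": [0, 0, 0], "fingers": 0}, {"translation": [-0.3, 0, -0.6], "angular": [0, 0, 0], "fingers": 0}, {"translation": [-0.3, 0, -0.8], "angular": [0, 0, 0], "fingers": 0}, {"translation": [-0.3, 0, -0.9], "angular": [0, 0, 0], "fingers": 0}, {"translation": [-0.3, 0, -0.9], "angular": [0, 0, 0], "fingers": 0}])

```text
time_s: 12.3
position: [0.5254, 0.1664, 0.1192]
tcp_rot: [180.0, 0.0, -4.9]
ft_force: [1.2, 1.3, -3.1]
grip_width: 0.0147
grip_force: 107.8
```

Emit:
apply_moves(motion=[{"translation": [0, 0, -0.05], "angular": [0, 0, 0], "fingers": 0}, {"translation": [0, 0, -0.1], "angular": [0, 0, 0], "fingers": 0}, {"translation": [0, 0, -0.15], "angular": [0, 0, 0], "fingers": 0}, {"translation": [0, 0, -0.2], "angular": [0, 0, 0], "fingers": 0}, {"translation": [0, 0, -0.25], "angular": [0, 0, 0], "fingers": 0}, {"translation": [0, 0, -0.3], "angular": [0, 0, 0], "fingers": 0}, {"translation": [0, 0, -0.3], "angular": [0, 0, 0], "fingers": 0}, {"translation": [0, 0, -0.3], "angular": [0, 0, 0], "fingers": 0}])

```text
time_s: 13.3
position: [0.5252, 0.1664, 0.1164]
tcp_rot: [180.0, 0.0, -4.9]
ft_force: [-1.2, -0.5, 0.7]
grip_width: 0.0146
grip_force: 108.2
```

The latch now carries the weight, so I let go and rise.

Emit:
apply_moves(motion=[{"translation": [0, 0, 0], "angular": [0, 0, 0], "fingers": 0.3}, {"translation": [0, 0, 0], "angular": [0, 0, 0], "fingers": 0.5}, {"translation": [0, 0, 0], "angular": [0, 0, 0], "fingers": 0.8}, {"translation": [0, 0, 0], "angular": [0, 0, 0], "fingers": 0.8}, {"translation": [0, 0, 2], "angular": [0, 0, 0], "fingers": 0.8}, {"translation": [0, 0, 6], "angular": [0, 0, 0], "fingers": 0.8}, {"translation": [0, 0, 10], "angular": [0, 0, 0], "fingers": 0.8}, {"translation": [0, 0, 14], "angular": [0, 0, 0], "fingers": 0.8}])

```text
time_s: 14.3
position: [0.5252, 0.1663, 0.2576]
tcp_rot: [180.0, 0.0, -4.9]
ft_force: [-0.3, 0.6, 0.4]
grip_width: 0.0685
grip_force: 0.0
```

```bash
python3 - <<'E'
from h import *
from workcell import robot
c=snap(robot,"wrist","w4");d=snap(robot,"scene","s4")
a=cv2.resize(cv2.imread("pics/w4.png"),(480,300));b=cv2.resize(cv2.imread("pics/s4.png")[130:255,360:490],(312,300),interpolation=3)
cv2.imwrite("pics/m4.png",np.hstack([a,b]))
s=robot.sense();print(s["time_s"],s["position"],s["tcp_rot"],s["ft_force"])
E
```

```text
14.4 [0.52843349 0.16746529 0.26087911] [-179.75826642   -0.49661067   -4.91030021] [-0.30001795 -0.17338532  0.38767648]
```

View pics/m4.png

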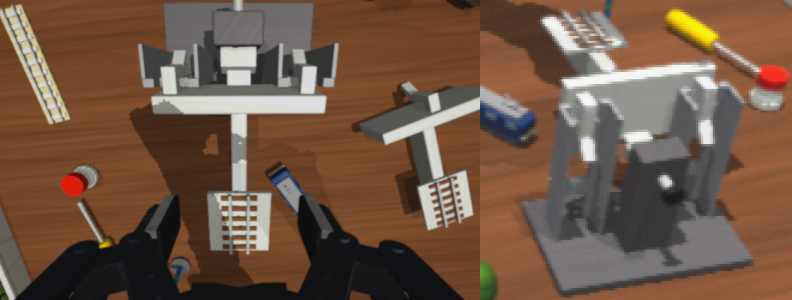

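Both claws are in their slots, the arm hanging on the latch with little droop (bar at (240,103) in the wrist half). Now shut the fingers and come over the bar's middle.

Emit:
apply_moves(motion=[{"translation": [2, -0.2, 0], "angular": [0, 0, 0], "fingers": 0}, {"translation": [5.2, -0.4, 0], "angular": [0, 0, 0], "fingers": 0}, {"translation": [5.2, -0.4, 0], "angular": [0, 0, 0], "fingers": 0}, {"translation": [5.2, -0.4, 0], "angular": [0, 0, 0], "fingers": 0}, {"translation": [5.2, -0.4, -2], "angular": [0, 0, 0], "fingers": 0}, {"translation": [5.2, -0.4, -4], "angular": [0, 0, 0], "fingers": 0}, {"translation": [5.2, -0.4, -6], "angular": [0, 0, 0], "fingers": 0}, {"translation": [5.2, -0.4, -6.5], "angular": [0, 0, 0], "fingers": 0}])

```text
time_s: 15.4
position: [0.5752, 0.1623, 0.1898]
tcp_rot: [179.9, 0.2, -4.8]
ft_force: [-0.1, 0.7, -0.4]
grip_width: 0.0002
grip_force: 0.0
```

Emit:
apply_moves(motion=[{"translation": [0, 0, -0.3], "angular": [0, 0, 0], "fingers": 0}, {"translation": [0, 0, -0.6], "angular": [0, 0, 0], "fingers": 0}, {"translation": [0, 0, -0.9], "angular": [0, 0, 0], "fingers": 0}, {"translation": [0, 0, -1.2], "angular": [0, 0, 0], "fingers": 0}, {"translation": [0, 0, -1.5], "angular": [0, 0, 0], "fingers": 0}, {"translation": [0, 0, -1.8], "angular": [0, 0, 0], "fingers": 0}, {"translation": [0, 0, -1.8], "angular": [0, 0, 0], "fingers": 0}, {"translation": [0, 0, -1.8], "angular": [0, 0, 0], "fingers": 0}])

```text
time_s: 16.4
position: [0.5775, 0.1624, 0.1734]
tcp_rot: [-180.0, -0.0, -4.9]
ft_force: [-0.4, -0.7, 1.3]
grip_width: 0.0002
grip_force: 0.7
```

Emit:
apply_moves(motion=[{"translation": [0, 0, -0.3], "angular": [0, 0, 0], "fingers": 0}, {"translation": [0, 0, -0.6], "angular": [0, 0, 0], "fingers": 0}, {"translation": [0, 0, -0.9], "angular": [0, 0, 0], "fingers": 0}, {"translation": [0, 0, -1.1], "angular": [0, 0, 0], "fingers": 0}, {"translation": [0, 0, -1.3], "angular": [0, 0, 0], "fingers": 0}, {"translation": [0, 0, -1.4], "angular": [0, 0, 0], "fingers": 0}, {"translation": [0, 0, -1.4], "angular": [0, 0, 0], "fingers": 0}, {"translation": [0, 0, -1.4], "angular": [0, 0, 0], "fingers": 0}])

```text
time_s: 17.4
position: [0.5771, 0.1623, 0.1596]
tcp_rot: [180.0, 0.0, -4.9]
ft_force: [-1.8, -0.7, 5.3]
grip_width: 0.0001
grip_force: 2.5
```

Still giving way; press a little further until it bottoms out.

Emit:
apply_moves(motion=[{"translation": [0, 0, -0.1], "angular": [0, 0, 0], "fingers": 0}, {"translation": [0, 0, -0.2], "angular": [0, 0, 0], "fingers": 0}, {"translation": [0, 0, -0.3], "angular": [0, 0, 0], "fingers": 0}, {"translation": [0, 0, -0.4], "angular": [0, 0, 0], "fingers": 0}, {"translation": [0, 0, -0.5], "angular": [0, 0, 0], "fingers": 0}, {"translation": [0, 0, -0.5], "angular": [0, 0, 0], "fingers": 0}, {"translation": [0, 0, -0.5], "angular": [0, 0, 0], "fingers": 0}, {"translation": [0, 0, -0.5], "angular": [0, 0, 0], "fingers": 0}])

```text
time_s: 18.4
position: [0.5772, 0.1623, 0.159]
tcp_rot: [180.0, 0.0, -4.9]
ft_force: [-9.6, -3.4, 31.9]
grip_width: -0.0
grip_force: 16.0
```

It has bottomed at 32 N. Lift away and check.

Emit:
apply_moves(motion=[{"translation": [0, 0, 0.5], "angular": [0, 0, 0], "fingers": 0}, {"translation": [0, 0, 2], "angular": [0, 0, 0], "fingers": 0}, {"translation": [-1, 0, 5], "angular": [0, 0, 0], "fingers": 0}, {"translation": [-3, 0, 9], "angular": [0, 0, 0], "fingers": 0}, {"translation": [-5, 0, 11], "angular": [0, 0, 0], "fingers": 0}, {"translation": [-5, 0, 11], "angular": [0, 0, 0], "fingers": 0}, {"translation": [-5, 0, 11], "angular": [0, 0, 0], "fingers": 0}, {"translation": [-5, 0, 11], "angular": [0, 0, 0], "fingers": 0}])

```text
time_s: 19.4
position: [0.5276, 0.1621, 0.2631]
tcp_rot: [179.9, 0.1, -4.9]
ft_force: [0.7, 0.1, -0.1]
grip_width: 0.0001
grip_force: 0.0
```

```bash
python3 - <<'E'
from h import *
from workcell import robot
c=snap(robot,"wrist","w5");d=snap(robot,"scene","s5")
a=cv2.resize(cv2.imread("pics/w5.png"),(480,300));b=cv2.resize(cv2.imread("pics/s5.png")[130:255,360:490],(312,300),interpolation=3)
cv2.imwrite("pics/m5.png",np.hstack([a,b]))
s=robot.sense();print(s["time_s"],s["position"],s["ft_force"])
E
```

```text
19.5 [0.52755706 0.16212791 0.26324442] [ 0.10332549 -0.38068955 -0.03374833]
```

View pics/m5.png

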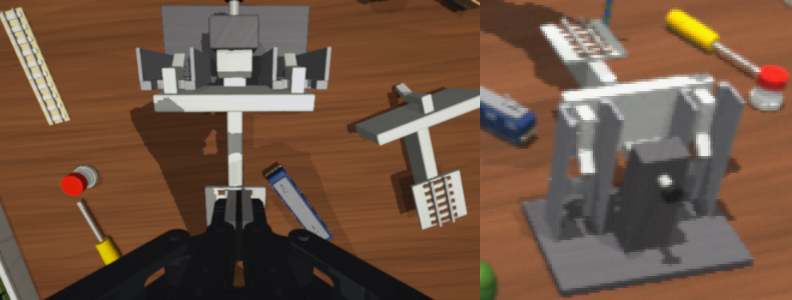

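The arm sits lower, on both uprights. I'll compare the latch's pull-rod pixels before, during and after to confirm that it sprang out.

```bash
python3 - <<'E'
from h import *
w={}
for n in("scene0","s3","s4","s5"):
    w[n]=cv2.cvtColor(load(n)["image"],cv2.COLOR_RGB2GRAY)[196:222,425:455].astype(float)
    m=w[n]<25; r,c=np.nonzero(m); b=w[n]>150; rb,cb=np.nonzero(b)
    print(n,"dark",len(r),r.mean().round(2),c.mean().round(2),"bright",len(rb),rb.mean().round(2),cb.mean().round(2),"diff0",abs(w[n]-w["scene0"]).mean().round(2))
# bar top height: top-rear edge of bar, scene camera, at home vs. now
d=load("s5")
for z in(.16,.165,.18):
    for y in(-.075,.075):
        t=np.radians(-4.8);p=np.array([.5875,.1606,z])+y*np.array([-np.sin(t),np.cos(t),0]);u,v=proj(d,p);print(z,y,(round((u-360)*2.4+480),round((v-130)*2.4)))
E
```

```text
scene0 dark 0 nan nan bright 14 8.64 11.79 diff0 0.0
s3 dark 1 15.0 14.0 bright 14 8.64 11.79 diff0 2.91
s4 dark 1 17.0 15.0 bright 18 9.11 11.94 diff0 6.3
s5 dark 0 nan nan bright 14 8.64 11.79 diff0 5.53
0.16 -0.075 (567, 101)
0.16 0.075 (716, 81)
0.165 -0.075 (567, 97)
0.165 0.075 (717, 76)
0.18 -0.075 (569, 84)
0.18 0.075 (720, 63)<stdin>:6: RuntimeWarning: Mean of empty slice.
  ret = ret.dtype.type(ret / rcount)
```

The rod is back exactly where it was with the latch out, and the bar's edge matches the home height.

```bash
python3 -c "
from workcell import robot
print(robot.sign_off())"
```

```text
the job is handed in; nothing more can be done
None
```

The two-claw arm hangs fully home on both uprights with the latch sprung out over its lug, going by the final camera check; the single-claw arm was left alone, and I handed the job in at about 19.5 s (the hand-in returned no verdict).

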